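# Raise the weighing cabinet's window to the mark

## Task

Open the clear weighing cabinet for the next batch: with the fingertips beneath the blue lip, push its sliding window up until its two red pointers stand inside the green bands on the side rails, without running it past them, then take the hand away and leave it there. Only push the lip, do not grip it or press on its black top strip, and leave the things on the table and the dish on the scale as they stand.

Things in the scene. Friction and masses are not known exactly. Their poses are not given: they have to be found in the camera images.
- cabinet: Fixed clear weighing cabinet, white frame, 340 deep x 460 wide x 380 high; origin on the table under its middle; -x is its front, z up. The front's foot is at x = -190, 50 high; from there the front leans back (to +x) 0.62 rad from vertical, a white apron over its lowest 46, then the window. The space before the apron, below the lip, is free. White side rails, 24 wide, at both ends of the front.
- sash (a joint): Travel of the clear sliding window up along the slope, m: 0 = shut, 0.19 = fully up. Counterweighted, so it stays wherever it is left; about 4 N of sliding friction to overcome, with up to about 1.5 N either way from imperfect balance. The window is 404 wide, 200 tall. It may start a little open.
- band (a joint): Set position of the two green bands along the same slope, m, on the same scale: when joint sash equals joint band the red pointers stand at the middle of the bands. The bands are 20 tall along the slope (10 either side). They are not to be moved.
- lip_edge (a point): Middle of the blue lip's outer edge, at half thickness; moves with the window. z points up the slope (the window's travel), -x straight out from the window (to the robot and up), y along the lip. The lip is a flat ledge at the window's foot, 300 long, 12 thick (underside at z = -6), its root at x = +44 and window and apron no nearer than that. The red pointers are level with this point along z.
- band_mid (a point): Point midway between the two green bands, at half their height, in the plane of the window's face; same axes as lip_edge. The window is right when lip_edge has z = 0 in this frame.
- lip_strip (a point): Middle of the top of the black rubber strip, 290 x 34 x 4, on the upper face of the blue lip, set back 8 from its edge; axes as lip_edge. Not to be gripped or pressed.
- dish: Loose shallow steel bowl, 90 across, 40 high, on the scale inside the cabinet; origin under its middle. Leave alone.
- beaker: Loose steel cup, 72 across, 100 high; origin under its middle, z up. Leave alone.
- bottle: Loose amber bottle, 60 across, 150 high; origin under its middle, z up. Leave alone.
- jar: Loose white jar with a red cap, 72 across, 90 high; origin under its middle, z up. Leave alone.
- soap: Loose cream bar of soap, 85 x 55 x 28; origin under its middle. Leave alone.
- spatula: Loose spatula lying flat on the table; origin underneath it. Leave alone.

How it is judged (in metres and radians):
On the way, in this order (a step that is already met when the one before it is completed fails the run):
1. the fingers push on the blue lip while the window is still below the bands (contact force between the fingers and sash_c0 above 0.5 N and z of lip_edge in the frame of band_mid below -0.012 m), for 0.05 s.
2. the red pointers come up into the green bands (z of lip_edge in the frame of band_mid between -0.01 and 0.01 m), for 0.1 s.
At the end, for the whole second after the job is handed in: The window is at rest with its red pointers inside the green bands (within 10 mm of the bands' middle along the slope), nothing touches it, and the loose things stand within 20 mm of where they were, upright (all of step 2 and velocity of joint sash between -0.005 and 0.005 m/s and distance of each of dish, beaker, bottle, jar, soap, spatula from where it was at the start of the episode below 0.02 m and angle between each of beaker, bottle, jar's own z axis and vertical below 0.2 rad).
It fails at once if the window is run more than 25 mm above the middle of the bands (z of lip_edge in the frame of band_mid above 0.025 m).
It fails at once if the lip is gripped or pressed on its black top strip (contact force between the fingers and sash_c1 above 1.5 N).
It fails at once if the green bands are moved by more than 4 mm (distance of band_mid from where it was at the start of the episode above 0.004 m).
It fails at once if a bystander is lifted or pushed away (more than 20 mm) (distance of any of dish, beaker, bottle, jar, soap, spatula from where it was at the start of the episode above 0.02 m).
It also fails if it takes over 48 s, if anything falls off the work surface, if the arm or the gripper's body presses on something with over 40 N, if the wrist force passes 120 N, or if a joint passes its speed limit or range.

## Robot

A 6-joint arm with a two-finger parallel gripper is mounted at the origin on the work surface. World frame = base frame: x ahead of the robot, y to its left, z up, the work surface at z = 0. Lengths are in mm, angles in rad, forces in N, time in s.
With the tool pointing down it reaches from about 350 to 875 mm from the base axis. Payload 4.2 kg.
Tool frame: the origin (TCP) lies on the mounting face of the last link; the fingertips stand 173 mm ahead of it and the grasp point (between the pads) lies grip_point_offset ahead of it (grip_point_offset is the distance from the TCP to the grasp point, in mm); z points along the fingers, y is the line along which they close (so a half turn about z gives the same grasp; the last joint's range is limited). The gripper opens to 85 mm and grips with 20 to 120 N. Pads are 22 mm wide; open, the fingers measure 114 mm over their backs; the gripper's body (76 mm by 85 mm) begins 54 mm behind the grasp point. The pads swing forward as they close: fully open they stand 13 mm farther back than shut.
Start: joints at [-0.883, 0.385, 0.008, 0, -1.194, -0.259], TCP at [259.875, -568.388, 404.712] pointing down, gripper open.
Joint ranges: [-3.14, 3.14], [-1.21, 2.06], [-1.07, 1.41], [-3.16, 2.05], [-2.99, -0.16], [-3.1, 3.1]. Speed limits (rad/s): [2.79, 2.79, 3.14, 3.14, 3.14, 3.14].

## Interface

Orientations are given as a unit quaternion [x, y, z, w].
In Python, from bench import read_state, get_image, job_done, recognise, place_of, grip_point_offset gives the robot as it stands. The module is installed in compiled form; this text tells all that it offers.
- The arm moves only by the tool carry_out, never from a script. Its arguments are lists of equal length, an entry for each row: "slide": the shift along the tool's x, y, z in m, a list of three; "roll": the turn about the tool's z in degrees; "claw": the finger opening in m, from 0 to 0.0854. A call has 1 to 8 rows; each row is the pose to reach, as a shift and turn from the pose commanded when the call began, along the tool's axes at that moment; what a row does not reach only later rows make up. A row lasts 1/8 s, in which the tool goes at most 62.5 mm and 10.7 degrees, less where a joint would pass 70% of its speed; a pose out of reach is approached as far as the arm can. A call with a gripper value outside its range is refused whole. The fingers move at their own pace and stop on an object; the grip force is fixed at half the most. Time passes only in rows, so rows that repeat a pose let the fingers close. It gives the time, the measured TCP pose, the force, the opening and the grip force at its end, in the units of the state.
- read_state(): the state, without advancing time (a new reading comes with each control period).
- get_image(name): name is "side" or "top"; returns a dict with "img" (384x512x3 uint8, red, green, blue), "z_map" (384x512 float32, mm along the optical axis (not along the pixel's ray), 0 where there is no reading), "mtx" (3x3 intrinsics, pixels), "world_from_camera" (4x4, takes a point from camera to world coordinates). Camera axes: x right, y up, looking along -z (the intrinsics and any distortion apply to the point x, -y, -z); pixel columns grow to the right and rows downward; lengths in mm; the calibration is good to about 2 mm. A picture is of the moment at which its call begins.
- job_done(): hands the job in; it is judged then, once.
Trained networks look in a picture, given as the dict that the camera call returned (one of the last four; its "shot" number tells which), for a name from the list of things; names that differ only in an ending like _2 or _b are one class to them, and where a whole thing is asked for, a point or a joint stands for the part that bears it (a point fixed in the world has none). Each returns a list of dicts, best first, with "conf" (0 to 1); they miss things now and then, are a little off and sometimes report something else, mostly with a low value. They report only what shows in the picture. A call takes as long as a camera call.
- recognise(picture, thing): "at" ([column, row] in pixels, amid what is visible of it).
- place_of(picture, thing): "at" ([column, row] in pixels: a listed point, or the origin of a listed thing).
The state is a dict: "clock": time; "joints": joint angles; "joint_vel": joint speeds; "joint_efforts": joint torques, N m; "position": TCP position; "ee_rot": TCP orientation; "contact_force": force on the tool from outside, world axes, zero at the start; "wrist_torque": the same for the moment, N m; "gripper_width": finger opening in mm; "grasp_force": force on a finger pad.
Only numpy, scipy, OpenCV 4.12 (cv2) and the standard library are available. Lean on these libraries where they do the work, as an engineer would, in place of code of your own. Each camera call takes 0.05 s, during which the arm holds its last target. There are 200 camera calls.

## Working session

There is one attempt and no reset: what is moved stays moved. The work goes in short steps, Python scripts to look and compute and a tool call to move; the robot and the scene stay as the last step left them, time stands still between calls to the robot, and variables do not carry over. Pictures are saved under pics/ and viewed, at most 10 in all, crops included, and the job is handed in when it is done.

Besides the shell and the picture viewer there is one more tool, called after "Request:" as name(argument=value, ...) on one line, values as JSON. carry_out: Moves the arm, as the interface text tells. Its arguments: {"type":"object","properties":{"slide":{"type":"array"},"roll":{"type":"array"},"claw":{"type":"array"}},"required":["slide","roll","claw"]}

```bash
mkdir -p pics
cat > h.py <<'E'
import numpy as np, cv2
from bench import *
from scipy.spatial.transform import Rotation as R
def w(p,uv,z=None):
    """pixel -> world via median depth"""
    u,v=uv; 
    if z is None:
        a=p["z_map"][max(0,int(v)-2):int(v)+3,max(0,int(u)-2):int(u)+3]; a=a[a>0]
        if len(a)==0: return None
        z=np.median(a)
    K=p["mtx"]; x=(u-K[0,2])/K[0,0]*z; y=(v-K[1,2])/K[1,1]*z
    return (p["world_from_camera"]@[x,-y,-z,1])[:3]
def proj(p,X):
    c=np.linalg.inv(p["world_from_camera"])@np.append(X,1); K=p["mtx"]
    return np.array([K[0,0]*c[0]/-c[2]+K[0,2],K[1,1]*c[1]/c[2]*-1*-1*-1*-1+0,]) if 0 else np.array([K[0,0]*c[0]/-c[2]+K[0,2],K[1,1]*-c[1]/-c[2]+K[1,2]])
E
python3 - <<'E'
from h import *
np.set_printoptions(precision=1,suppress=True)
s=read_state(); print(s, grip_point_offset)
for n in("side","top"):
    p=get_image(n); cv2.imwrite(f"pics/{n}0.png",p["img"][:,:,::-1]); print(n,p["world_from_camera"],p["mtx"], [k for k in p])
    for t in "cabinet lip_edge band_mid lip_strip dish beaker bottle jar soap spatula".split():
        for d in place_of(p,t)[:2]: print(t,d["conf"],np.array(d["at"]),w(p,d["at"]))
E
```

```text
{'clock': 0.0, 'joints': array([-0.9,  0.4,  0. , -0. , -1.2, -0.3]), 'joint_vel': array([ 0., -0., -0.,  0., -0.,  0.]), 'joint_efforts': array([  0. , -39.2,  18.8,   4.2,  -0. ,  -0. ]), 'position': array([ 259.8, -568.2,  403.6]), 'ee_rot': array([-0.2,  1. ,  0. , -0. ]), 'contact_force': array([0.3, 0.3, 0.7]), 'wrist_torque': array([ 0.,  0., -0.]), 'grasp_force': 0.0, 'gripper_width': 85.74339645294172} 154.70000000000002
side [[  -1.     0.1   -0.1  347. ]
 [  -0.2   -0.6    0.8 1414.4]
 [  -0.     0.8    0.6 1146.5]
 [   0.     0.     0.     1. ]] [[475.1   0.  258. ]
 [  0.  475.1 192. ]
 [  0.    0.    1. ]] ['img', 'z_map', 'mtx', 'world_from_camera', 'shot']
lip_edge 0.83 [270.7 196.1] [512.   55.4 146.2]
lip_strip 0.78 [260.6 197.4] [549.7  47.  130.4]
dish 0.6 [210.7 203.1] [666.  296.6 278.1]
dish 0.58 [314.4 181.7] [ 364.8 -241.1   21.9]
beaker 0.86 [313.5 181.7] [ 368.6 -242.1   20.8]
bottle 0.88 [275.4 158.9] [ 551.7 -430.3    1.6]
jar 0.89 [302.7 271.9] [373.8 304.8  36.5]
soap 0.62 [236.7 308. ] [559.6 475.6  27.2]
spatula 0.61 [323.1 153.9] [ 337.7 -492.8    9.3]
top [[   0.     1.    -0.1  425.6]
 [  -1.     0.     0.   -23.5]
 [   0.     0.1    1.  1839.9]
 [   0.     0.     0.     1. ]] [[458.6   0.  260.6]
 [  0.  458.6 181.9]
 [  0.    0.    1. ]] ['img', 'z_map', 'mtx', 'world_from_camera', 'shot']
cabinet 0.62 [234.5 154.1] [649.1  65.3 260.6]
lip_edge 0.75 [234.5 195.9] [509.6  70.2 145.2]
lip_strip 0.93 [235.1 190.6] [529.6  68.5 139.7]
beaker 0.81 [321.5 237.1] [ 354.6 -269.4    6.5]
bottle 0.76 [368.2 184.8] [ 557.3 -436.5   96.5]
jar 0.79 [189.7 226.1] [396.6 242.3  89.7]
jar 0.38 [377.8 238.1] [ 351.7 -494.3    1.9]
soap 0.81 [139.6 182.1] [568.  452.9  29.1]
spatula 0.98 [378.6 238.8] [ 349.4 -494.8   12.4]
```

Run:
```python
import cv2,numpy as np
a=cv2.imread("pics/side0.png")[110:320,150:400];b=cv2.imread("pics/top0.png")[100:260,120:400]
cv2.imwrite("pics/s1.png",cv2.resize(a,None,fx=2.85,fy=2.85,interpolation=2)); cv2.imwrite("pics/t1.png",cv2.resize(b,None,fx=2.85,fy=2.85,interpolation=2))
```

```text
(no output)
```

View pics/s1.png

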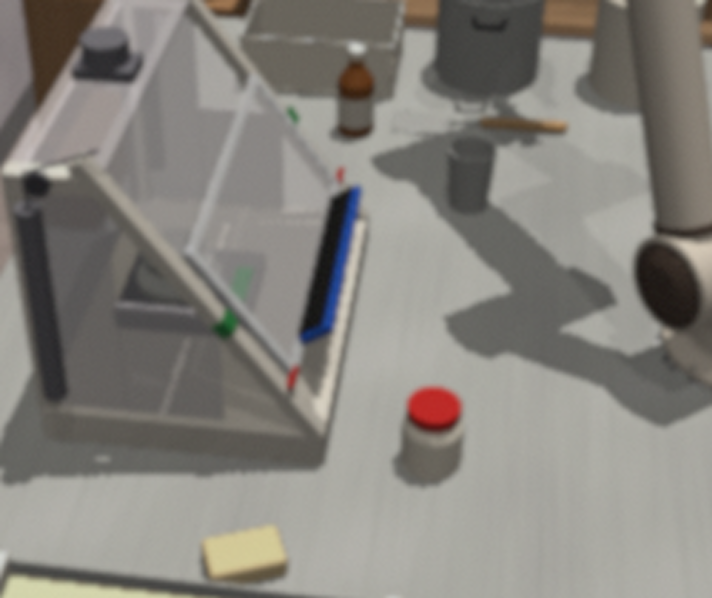

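View pics/t1.png

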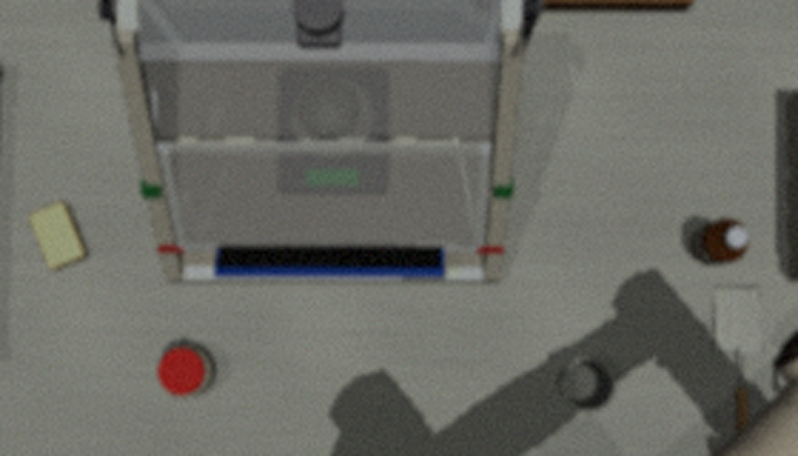

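Side view (crop): the lip is at about (332,265), the green bands at (226,323) and (293,115), and the red pointers at (293,378) and (340,175). The top view shows the lip nearly parallel to y, with the beaker and jar clear of the space in front of it. Next I'll measure the markers and lip edge.

```bash
cat >> h.py <<'E'
def blobs(p,kind,amin=3):
    h=cv2.cvtColor(p["img"],cv2.COLOR_RGB2HSV); H,S,V=[h[:,:,i].astype(int) for i in range(3)]
    m={"g":(H>45)&(H<80)&(S>110),"r":((H<8)|(H>172))&(S>110),"b":(H>105)&(H<130)&(S>110)}[kind]
    n,l,st,c=cv2.connectedComponentsWithStats(m.astype(np.uint8),connectivity=8)
    return [(st[i,4],c[i]) for i in range(1,n) if st[i,4]>=amin],l
def tri(a,ua,b,ub):
    """closest point of two rays and gap"""
    def ray(p,uv):
        d=w(p,uv,1.)-p["world_from_camera"][:3,3]; return p["world_from_camera"][:3,3],d/np.linalg.norm(d)
    (o,d),(q,e)=ray(a,ua),ray(b,ub)
    t=np.linalg.lstsq(np.c_[d,-e],q-o,rcond=None)[0]
    x,y=o+t[0]*d,q+t[1]*e
    return (x+y)/2,np.linalg.norm(x-y)
E
python3 - <<'E'
from h import *
np.set_printoptions(precision=1,suppress=True)
S=get_image("side");T=get_image("top")
R0=read_state()
print(R.from_quat(R0["ee_rot"]).as_matrix().round(3).tolist(),R0["position"])
for k in "grb":
    for n,p in(("S",S),("T",T)):
        for a,c in blobs(p,k)[0]: print(k,n,a,c,w(p,c))
E
```

```text
[[-0.909, -0.416, 0.0], [-0.416, 0.909, 0.0], [-0.0, 0.0, -1.0]] [ 259.9 -568.4  404.7]
g S 28 [229.2 223.7] [611.  299.5 206.1]
g T 15 [172.5 166.7] [610.3 290.1 204.9]
g T 14 [296.1 166.9] [ 611.6 -152.9  207.9]
g T 3 [221.7 189. ] [535.5 118.7 136.5]
g T 3 [501.7 338.7] [ -191.9 -1292.   -613.5]
g T 3 [475.7 368. ] [ -373.1 -1197.4  -714.1]
g T 3 [489.  369.7] [ -376.9 -1262.2  -699.5]
r S 81 [508.8 211.7] [-525.  -452.3 -200.3]
r S 17 [252.1 242.1] [543.6 277.  119.1]
r S 234 [301.8 253. ] [381.6 273.5  89.7]
r T 3 [504.3  33.3] [ 1224.3 -1068.1   -67.2]
r T 3 [491.   35.7] [ 1234.2 -1036.1  -116.8]
r T 4 [492.5  39. ] [ 1217.8 -1040.5  -113.5]
r T 3 [447.   56.3] [1271.2 -990.3 -477.1]
r T 3 [484.  59.] [ 1152.7 -1035.2  -183.7]
r T 4 [488.8  72. ] [ 1081.4 -1037.3  -149.6]
r T 5 [482.8  84. ] [ 1043.9 -1037.   -206.1]
r T 3 [493.3  83. ] [ 1018.9 -1034.3  -108. ]
r T 4 [478.5 104. ] [  962.4 -1035.8  -250.4]
r T 26 [117.  134.5] [754.5 542.1  48.6]
r T 32 [116.2 157.2] [663.7 540.9  53.2]
r T 9 [115.7 173.6] [598.9 540.6  54.8]
r T 65 [115.  201.1] [491.2 540.   55. ]
r T 20 [179.2 187.1] [543.6 281.2 111.7]
r T 22 [291.8 187.1] [ 545.3 -143.7  117.1]
r T 223 [183.2 229.7] [382.8 266.9  88.7]
r T 3 [468.3 368. ] [ -373.4 -1157.9  -714.6]
b S 723 [502.3  23.7] [ -461.2 -1061.1   467.2]
b S 22 [480.6 116.5] [ -508.8 -1122.8   -52.5]
b S 247 [267.2 204.5] [518.1 102.4 143.1]
b T 356 [235.4 194.1] [516.2  66.9 146.6]
b T 3 [420.  273.7] [ 255.5 -531.4  371.9]
b T 3 [494.7 335. ] [ -191.2 -1292.7  -686.4]
b T 3 [493.3 368.7] [ -377.3 -1294.9  -717.9]
```

Request:
carry_out(slide=[[-0.038,0.046,0],[-0.076,0.092,0],[-0.114,0.139,0],[-0.153,0.185,0],[-0.191,0.231,0],[-0.229,0.277,0],[-0.267,0.323,0],[-0.305,0.37,0]], roll=[8.2,16.4,24.6,24.6,24.6,24.6,24.6,24.6], claw=[0,0,0,0,0,0,0,0])

```text
clock: 2.2
position: [383.4, -103.2, 405.3]
ee_rot: [0.0, 1.0, 0.0, 0.001]
contact_force: [1.4, -0.0, -0.3]
gripper_width: 0.0
grasp_force: 0.0
```

Request:
carry_out(slide=[[-0.019,0.057,0],[-0.037,0.114,0],[-0.057,0.172,0],[-0.057,0.172,0.04],[-0.057,0.172,0.08],[-0.057,0.172,0.119],[-0.057,0.172,0.119],[-0.057,0.172,0.119]], roll=[0,0,0,0,0,0,0,0], claw=[0,0,0,0,0,0,0,0])

```text
clock: 3.2
position: [441.3, 67.2, 287.1]
ee_rot: [-0.0, 1.0, 0.0, 0.001]
contact_force: [-0.3, -0.2, 0.4]
gripper_width: -0.2
grasp_force: 0.0
```

Run:
```python
from h import *
s=read_state();print(s["position"],s["contact_force"])
p=get_image("side");cv2.imwrite("pics/s2.png",cv2.resize(p["img"][110:290,180:390,::-1],None,fx=3,fy=3,interpolation=2))
```

```text
[441.27858314  67.20453973 287.098724  ] [-0.2739943  -0.16249767  0.42297418]
```

View pics/s2.png

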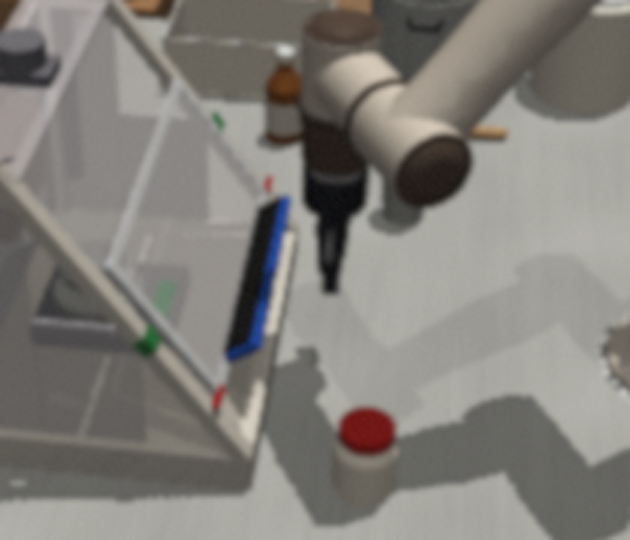

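The closed fingertips are at about (330,287), in front of and below the lip edge. I'll approach until they touch it.

Request:
carry_out(slide=[[-0.02,0,0],[-0.04,0,0],[-0.044,0,0],[-0.047,0,0],[-0.05,0,0],[-0.05,0,0]], roll=[0,0,0,0,0,0], claw=[0,0,0,0,0,0])

```text
clock: 4.0
position: [490.3, 66.9, 285.9]
ee_rot: [0.0, 1.0, 0.0, 0.0]
contact_force: [0.4, 0.0, 0.1]
gripper_width: 0.0
grasp_force: 0.0
```

Now small steps along the slope direction, biased forward in x.

Request:
carry_out(slide=[[-0.002,0,0],[-0.004,0,0],[-0.006,0,0],[-0.008,0,0],[-0.01,0,0],[-0.01,0,0]], roll=[0,0,0,0,0,0], claw=[0,0,0,0,0,0])

```text
clock: 4.75
position: [496.5, 66.5, 284.8]
ee_rot: [0.001, 1.0, -0.001, -0.007]
contact_force: [-17.2, 5.5, 10.6]
gripper_width: 0.5
grasp_force: 8.7
```

Request:
carry_out(slide=[[0.002,0,-0.003],[0.001,0,-0.006],[0,0,-0.009],[-0.001,0,-0.012],[-0.001,0,-0.012]], roll=[0,0,0,0,0], claw=[0,0,0,0,0])

```text
clock: 5.38
position: [501.8, 66.7, 298.0]
ee_rot: [0.0, 1.0, -0.0, 0.0]
contact_force: [-2.3, -1.7, -0.3]
gripper_width: 0.1
grasp_force: 1.5
```

```bash
cat > m.py <<'E'
from h import *
np.set_printoptions(precision=1,suppress=True)
s=read_state();print(s["position"],s["contact_force"])
T=get_image("top");S=get_image("side")
for k in "gr":
    for n,p in(("S",S),("T",T)):
        for a,c in blobs(p,k,6)[0]:
            x=w(p,c)
            if x is not None and 450<x[0]<720 and -200<x[1]<330: print(k,n,a,c,x, "s=%.1f"%(x[0]*.581+x[2]*.814))
for n,p in(("S",S),("T",T)):
    for d in place_of(p,"lip_edge")[:1]: print("lip",d["conf"],d["at"],w(p,d["at"]))
E
python3 m.py
python3 - <<'E'
import sys; sys.path.insert(0,".")
from h import *
p=get_image("side");cv2.imwrite("pics/s3.png",cv2.resize(p["img"][150:260,210:330,::-1],None,fx=5,fy=5,interpolation=2))
E
```

```text
[501.8  66.7 298. ] [-2.3 -1.7 -0.3]
g S 27 [229.1 223.7] [611.3 299.1 205.9] s=522.8
g T 18 [172.6 166.8] [609.5 289.6 207.3] s=522.8
g T 14 [296.1 166.9] [ 611.6 -152.9  207.8] s=524.5
r S 15 [249.9 239.1] [550.8 275.6 129.5] s=425.4
r T 15 [178.3 184.5] [551.9 282.  128.3] s=425.1
r T 13 [292.2 184.5] [ 554.2 -144.5  128.8] s=426.8
lip 0.93 [270.2, 194.0] [505.4 124.5 205.7]
lip 0.64 [235.5, 195.2] [495.   48.6 483.4]
```

View pics/s3.png

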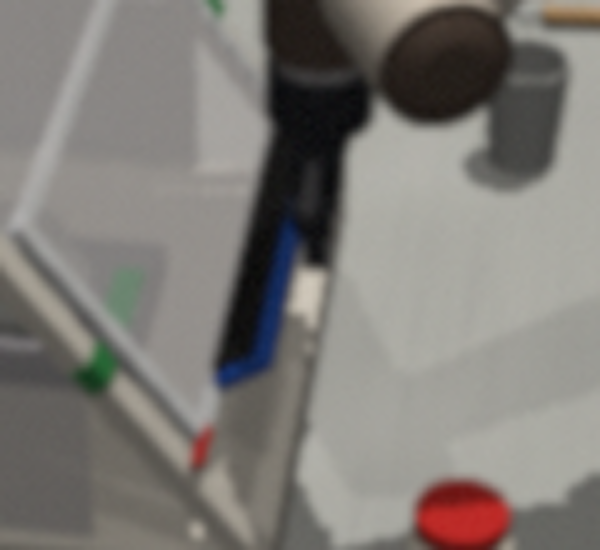

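The fingers are behind the lip edge and the window has gone up about 15 mm, with about 97 mm left. I'll keep going along the slope.

Request:
carry_out(slide=[[-0.0045,0,-0.006],[-0.009,0,-0.012],[-0.0135,0,-0.0185],[-0.018,0,-0.0245],[-0.0225,0,-0.0305],[-0.027,0,-0.037],[-0.0315,0,-0.043],[-0.0345,0,-0.048]], roll=[0,0,0,0,0,0,0,0], claw=[0,0,0,0,0,0,0,0])

```text
clock: 6.62
position: [536.0, 66.8, 346.1]
ee_rot: [0.0, 1.0, -0.0, -0.001]
contact_force: [-4.9, -0.6, -1.0]
gripper_width: -0.2
grasp_force: 2.2
```

```bash
python3 m.py
```

```text
[536.   66.8 346.1] [-4.9 -0.6 -1. ]
g S 29 [229.3 223.7] [610.8 299.1 205.9] s=522.5
g T 17 [172.6 166.8] [609.7 289.7 205. ] s=521.2
g T 14 [296.1 166.9] [ 611.4 -152.7  209.8] s=525.9
r S 14 [238.9 226.9] [585.5 276.1 176.8] s=484.1
r T 18 [293.2 174.4] [ 587.3 -144.3  178.6] s=486.6
r T 16 [176.5 174.5] [585.2 281.  173.9] s=481.5
lip 0.62 [260.5, 181.4] [538.2 126.4 255.3]
lip 0.59 [234.8, 184.5] [523.1  48.3 532.5]
```

Request:
carry_out(slide=[[-0.003,0,-0.004],[-0.006,0,-0.008],[-0.009,0,-0.012],[-0.012,0,-0.016],[-0.0145,0,-0.02],[-0.0165,0,-0.0225],[-0.0175,0,-0.024],[-0.0175,0,-0.024]], roll=[0,0,0,0,0,0,0,0], claw=[0,0,0,0,0,0,0,0])

```text
clock: 7.82
position: [553.3, 66.9, 370.2]
ee_rot: [0.0, 1.0, -0.0, -0.0]
contact_force: [-5.8, -1.1, 1.0]
gripper_width: -0.1
grasp_force: 3.1
```

```bash
python3 m.py
```

```text
[553.3  66.9 370.2] [-5.8 -1.1  1. ]
g S 22 [228.7 224. ] [612.3 301.1 206.3] s=523.7
g T 10 [171.7 166. ] [612.3 292.5 208.4] s=525.4
g T 7 [296.4 166.3] [ 613.8 -153.9  208.4] s=526.2
r S 22 [233.8 220.5] [600.6 278.6 203.4] s=514.5
r T 20 [175.6 169.2] [601.9 280.  199.1] s=511.7
r T 18 [293.3 169.4] [ 603.4 -143.3  200.8] s=514.1
lip 0.95 [257.8, 174.4] [547.  127.2 282.9]
lip 0.89 [233.1, 179.2] [536.2  51.9 555.6]
```

Request:
carry_out(slide=[[-0.0015,0,-0.002],[-0.003,0,-0.004],[-0.0045,0,-0.006],[-0.0055,0,-0.0075],[-0.0055,0,-0.0075],[-0.0055,0,-0.0075]], roll=[0,0,0,0,0,0], claw=[0,0,0,0,0,0])

```text
clock: 8.78
position: [558.7, 66.9, 377.7]
ee_rot: [0.0, 1.0, 0.0, -0.001]
contact_force: [-6.8, 0.0, 1.2]
gripper_width: 0.0
grasp_force: 3.2
```

```bash
python3 m.py
python3 - <<'E'
import sys; sys.path.insert(0,".")
from h import *
S=get_image("side")["img"];T=get_image("top")["img"]
f=lambda a:cv2.resize(a[:,:,::-1],(390,390),interpolation=2)
cv2.imwrite("pics/s4.png",np.hstack([f(S[200:240,210:250]),f(T[150:190,155:195])]))
E
```

```text
[558.7  66.9 377.7] [-6.8  0.   1.2]
g S 16 [228.5 224.9] [612.9 302.  203. ] s=521.3
r S 17 [232.2 218.4] [606.4 274.1 207.5] s=521.2
r T 17 [174.6 167.5] [606.8 281.4 210.6] s=524.0
r T 17 [293.2 167.6] [ 608.8 -142.4  209.3] s=524.1
lip 0.79 [253.2, 177.0] [569.4  85.2 242.5]
lip 0.71 [237.6, 176.2] [544.5  39.2 558.7]
```

View pics/s4.png

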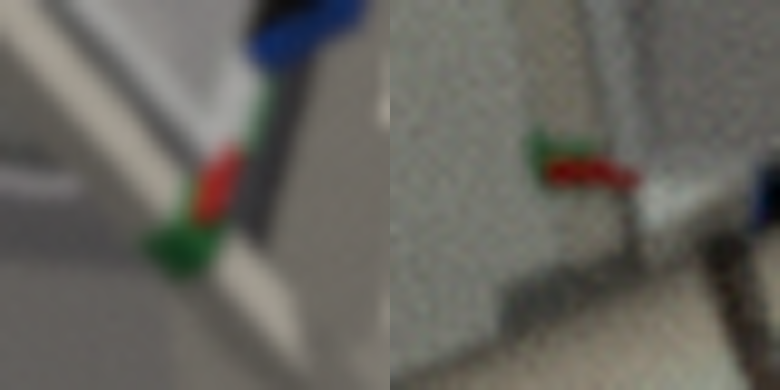

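The red pointers sit within the green bands in both views, within about 3 mm by the numbers. I'll withdraw straight back.

Request:
carry_out(slide=[[0.003,0,0],[0.01,0,0],[0.03,0,0],[0.06,0,0],[0.09,0,0],[0.12,0,0],[0.12,0,0],[0.12,0,0]], roll=[0,0,0,0,0,0,0,0], claw=[0,0,0,0,0,0,0,0])

```text
clock: 10.07
position: [439.6, 67.2, 378.0]
ee_rot: [0.0, 1.0, 0.001, 0.001]
contact_force: [0.9, -0.0, 0.6]
gripper_width: -0.0
grasp_force: 0.0
```

```bash
python3 m.py
python3 - <<'E'
import sys; sys.path.insert(0,".")
from h import *
S=get_image("side")["img"];T=get_image("top")["img"]
f=lambda a:cv2.resize(a[:,:,::-1],(390,390),interpolation=2)
cv2.imwrite("pics/s5.png",np.hstack([f(S[120:250,200:330]),f(T[147:187,270:310])]))
E
```

```text
[439.6  67.2 378. ] [ 0.9 -0.   0.6]
g S 16 [228.5 224.9] [612.5 303.5 204.3] s=522.2
r S 17 [232.2 218.4] [606.2 274.7 208. ] s=521.5
r T 15 [175.1 167.5] [607.  279.9 209.7] s=523.4
r T 17 [293.4 167.5] [ 609.2 -142.7  210.7] s=525.5
lip 0.84 [253.8, 175.3] [571.   62.9 234.7]
lip 0.6 [232.0, 178.6] [581.6  85.6  56.4]
```

View pics/s5.png

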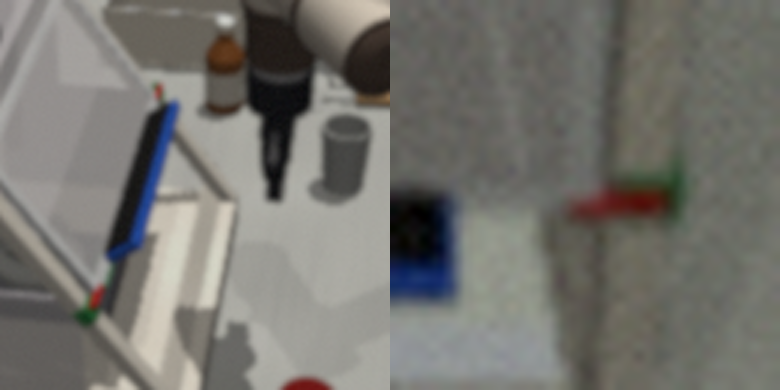

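The hand is clear of the window. The red pointers overlap the green bands at (95,300) and (158,90), and the window has held its place.

```bash
python3 -c "
from bench import *
print(job_done())"
```

```text
the job is handed in; nothing more can be done
None
```

I pushed the window up by its lip until the red pointers stood inside the green bands (within about 3 mm of the middle by camera), withdrew the hand and handed the job in; no verdict was returned, and the fingers, which cannot tilt, pushed on the lip's lower outer edge rather than squarely from beneath.

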